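# Slide a rock slab along the scanner bezel into its home corner and start the scan

## Robot

A 6-joint arm with a two-finger parallel gripper is mounted at the origin on the work surface. World frame = base frame: x ahead of the robot, y to its left, z up, the work surface at z = 0. Lengths are in m, angles in rad, forces in N, time in s.
With the tool pointing down it reaches from about 0.35 to 0.85 m from the base axis. Payload 8.1 kg.
Tool frame: the origin (TCP) lies midway between the tips of the shut fingers; the grasp point (between the pads) lies 19 mm behind it (env.grip_depth is the distance from the TCP to the grasp point, in m); y points along the fingers, z is the direction in which the jaws open and shut, and the axes are right-handed (so a half turn about y gives the same grasp; the last joint's range is limited). The gripper opens to 93 mm and grips with 3 to 60 N. Pads are 15 mm wide; open, the fingers measure 128 mm over their backs; the gripper's body (75 mm by 188 mm) begins 65 mm behind the grasp point.
Start: joints at [-0.085, 0.13, 1.488, -0, 1.523, -0.085], TCP at [0.6, 0, 0.219] pointing down, gripper open.
Joint ranges: [-2.96, 2.96], [-0.89, 2.26], [0.02, 2.5], [-1.34, 4.48], [0, 2.73], [-2.66, 2.66]. Speed limits (rad/s): [2.39, 2.39, 2.79, 3.14, 3.14, 3.14].

## Interface

Orientations are given as a unit quaternion [w, x, y, z].
In Python, from cell import env, viewer gives the robot as it stands. The module is installed in compiled form; this text tells all that it offers.
- The arm moves only by the tool play_rows, never from a script. Its arguments are lists of equal length, an entry for each row: "hand": the opening, from -1 (shut) to 1 (fully open); "delta_pos": the shift along the tool's x, y, z in mm, a list of three; "turn": the turn about the tool's y in rad. In form: {"hand": [hand, ...], "delta_pos": [[x, y, z], ...], "turn": [turn, ...]}. A call has 1 to 8 rows; each row shifts and turns the commanded pose from where the row before left it, along the tool's axes as they then stand; what a row does not reach is not made up. A row lasts 1/8 s, in which the tool goes at most 62.5 mm and 10.7 degrees, less where a joint would pass 70% of its speed; a pose out of reach is approached as far as the arm can. A call is refused whole if a number of a shift passes 62.5 or a number of a turn 0.188, either way. A call with a gripper value outside its range is refused whole. The fingers move at their own pace and stop on an object; "force" is the grip in N (left out, the last holds). Time passes only in rows, so rows that do not move let the fingers close. It gives the time, the measured TCP pose, the force and the opening at its end, in the units of the state.
- env.state(): the state, without advancing time (a new reading comes with each control period).
- viewer.get_image(name): name is "scene" or "side" or "wrist"; returns a dict with "image" (384x512x3 uint8, blue, green, red), "mtx" (3x3 intrinsics, pixels), "camera_from_world" (4x4, takes a point from world to camera coordinates). Camera axes: x right, y up, looking along -z (the intrinsics and any distortion apply to the point x, -y, -z); pixel columns grow to the right and rows downward; lengths in m; the calibration is good to about 2 mm. A picture is of the moment at which its call begins. There is no depth.
- env.hand_in(): hands the job in, once; it reports no verdict.
The state is a dict: "clock": time; "q": joint angles; "joint_vel": joint speeds; "joint_torque": joint torques, N m; "tool_pos": TCP position; "orientation": TCP orientation; "wrist_force": force on the tool from outside, world axes, zero at the start; "wrist_torque": the same for the moment, N m; "finger_gap": opening from 0.0 (shut) to 1.0 (fully open).
Only numpy, scipy, OpenCV 4.12 (cv2) and the standard library are available. Lean on these libraries where they do the work, as an engineer would, in place of code of your own. Each camera call takes 0.05 s, during which the arm holds its last target.

## Task

With the fingertips only, never pinching or lifting it, push the red rock slab straight across the scanner glass until its long edge lies flat against the raised bezel farthest from the robot, then slide it along that bezel, keeping it against the bezel the whole way, into the home corner marked by the small white triangle, so that it sits square and touches both bezels. Only then press the green scan button all the way down and let it come up again, leaving the other two slabs and the things on the bench where they are.

Things in the scene. Friction and masses are not known exactly. Their poses are not given: they have to be found in the camera images.
- scanner: Dark grey flatbed scanner, fixed, no lid, 284 (x) x 400 (y) x 54 mm. Origin: on the bench under the glass centre; +x away from the robot, +y to its left (turned up to 0.2 rad). Glass 216 (x) x 297 (y) mm, 50 mm above the bench; round it an upright bezel, flat on top, stands 4 mm above the glass. Far bezel: the wall at x = +108 mm. Front panel (x -152 to -108) has the green button.
- home_corner (a point): Inner bezel corner at scanner x = +108, y = +148.5 mm, at glass height, where far and +y bezels meet; a small white triangle on the bezel top points to it. Axes as the scanner's. With the slab home, its origin is 22.5 mm short of this in x and 35 mm short in y.
- red_slab: Sawn red rock slab in a slim black mount, a block 70 x 45 x 14 mm, about 110 g, loose on the glass. Origin: centre of its underside; own x along the 70 mm side, z up. Starts on the scanner's -y half, clear of the bezels, its long side within about 0.5 rad of the far bezel's direction. Pushed by the edge it slides with about 0.3 to 1.5 N.
- scan_button (a joint): Travel of the green scan button in m: 0 up, 0.005 fully down. It is sprung: about 4 N holds it fully down, and it rises again when released.
- scan_button_top (a point): Centre of the top face of the green round button, 22 mm across, in a black collar on the scanner's front panel, at scanner x = -130, y = -60 mm; pressed straight down.
- grey_slab: Grey rock slab, 60 x 40 x 14 mm, loose on the +y half of the glass, to be left alone. Origin: centre of its underside, x along the 60 mm side. It lies across the bed (its long side roughly along scanner x); its nearest point is 60 mm or more from the far bezel.
- green_slab: Green rock slab, the same size and laid in the same way as the grey one, to be left alone. Origin: centre of its underside.
- beaker: Glass beaker, 68 mm across, 90 mm high, on the bench left of the scanner. Origin: centre of its underside.
- wash_bottle: White plastic bottle with red cap, 60 mm across, 150 mm high, on the bench left of the scanner. Origin: centre of its underside.
- loupe: Hand lens lying on the bench right of the scanner, 38 mm across with a 55 mm black handle, 10 mm high. Origin: centre of the lens ring's underside.
- dust_brush: Small brush lying on the bench between robot and scanner, at the right, 170 mm long, under 40 mm high. Origin: underside, x along the handle.
- sample_tray: Low cardboard tray with partitions, 130 x 180 x 35 mm, on the bench at the robot's left. Origin: centre of its underside.
Not all that is in view belongs to the job. Leave any blue look-alike of the red_slab alone.

How it is judged:
On the way, in this order (a step that is already met when the one before it is completed fails the run):
1. the red slab lies with a long edge flat against the far bezel (within 3 mm and 0.06 rad), still on the -y half of the glass (x of red_slab in the frame of home_corner above -0.0255 m and angle between the x axis of red_slab and the y axis of scanner, either way round below 0.06 rad and y of red_slab in the frame of scanner below 0 m), for 0.1 s.
2. the red slab sits in the home corner, within 3 mm of both bezels and square within 0.06 rad (x of red_slab in the frame of home_corner above -0.0255 m and y of red_slab in the frame of home_corner above -0.038 m and angle between the x axis of red_slab and the y axis of scanner, either way round below 0.06 rad), for 0.3 s.
3. the scan button is pressed down (more than 3.5 mm) with the slab home (all of step 2 and value of joint scan_button above 0.0035 m), for 0.05 s.
At the end, for the whole second after the job is handed in: The red slab lies flat and still on the glass in the home corner, within 3 mm of the far bezel and of the +y bezel and square to them within 0.06 rad; the scan button is up again; the other slabs are within 10 mm, the things on the bench within 20 mm, of where they were (all of step 2 and z of red_slab in the frame of scanner below 0.052 m and angle between red_slab's own z axis and vertical below 0.05 rad and linear speed of red_slab below 0.01 m/s and value of joint scan_button below 0.001 m and distance of each of grey_slab, green_slab from where it was at the start of the episode below 0.01 m and distance of each of beaker, wash_bottle, loupe, dust_brush, sample_tray from where it was at the start of the episode below 0.02 m); the robot touches nothing.
It fails at once if the red slab is pinched: it stands between the two fingers, centred on the grasp point, and they press on it (z of the grasp point in the frame of red_slab below 0.029 m and contact force between the fingers and red_slab above 0.5 N and ((x of the grasp point in the frame of red_slab between -0.008 and 0.008 m and y of the grasp point in the frame of red_slab between -0.024 and 0.024 m) or (y of the grasp point in the frame of red_slab between -0.008 and 0.008 m and x of the grasp point in the frame of red_slab between -0.036 and 0.036 m))).
It fails at once if the red slab is lifted more than 4 mm off the glass or tipped by more than 0.2 rad (z of red_slab in the frame of scanner above 0.054 m or angle between red_slab's own z axis and vertical above 0.2 rad).
It fails at once if past the middle of the glass, the red slab strays more than 8 mm from the far bezel (y of red_slab in the frame of scanner above 0.02 m and x of red_slab in the frame of home_corner below -0.0305 m).
It fails at once if the scan button is pressed (more than 2 mm) while the red slab is not home (value of joint scan_button above 0.002 m and not (x of red_slab in the frame of home_corner above -0.0255 m and y of red_slab in the frame of home_corner above -0.038 m and angle between the x axis of red_slab and the y axis of scanner, either way round below 0.06 rad)).
It fails at once if one of the other two slabs is shifted by more than 10 mm, or a thing on the bench by more than 20 mm (distance of any of grey_slab, green_slab from where it was at the start of the episode above 0.01 m or distance of any of beaker, wash_bottle, loupe, dust_brush, sample_tray from where it was at the start of the episode above 0.02 m).
It also fails if it takes over 61 s, if anything falls off the work surface, if the arm or the gripper's body presses on something with over 40 N, if the wrist force passes 120 N, or if a joint passes its speed limit or range.

## Working session

There is one attempt and no reset: what is moved stays moved. The work goes in short steps, Python scripts to look and compute and a tool call to move; the robot and the scene stay as the last step left them, time stands still between calls to the robot, and variables do not carry over. Pictures are saved under pics/ and viewed, and the job is handed in when it is done.

Besides the shell and the picture viewer there is one more tool, called by a JSON object that holds its "fn" and its "kwargs". play_rows: Moves the arm, as the interface text tells. Its arguments: {"type":"object","properties":{"hand":{"type":"array","items":{"type":"number"}},"delta_pos":{"type":"array","items":{"type":"array","items":{"type":"number"}}},"turn":{"type":"array","items":{"type":"number"}},"force":{"type":"number"}},"required":["hand","delta_pos","turn"]}

```bash
mkdir -p pics; ls
cat > h.py <<'E'
from cell import env, viewer
import numpy as np, cv2, pickle
def grab(n,tag):
    d=viewer.get_image(n); cv2.imwrite(f'pics/{tag}.png',d['image']); pickle.dump(d,open(f'pics/{tag}.pkl','wb')); return d
E
python3 - <<'E'
from h import *
for n in ['scene','side','wrist']:
    d=grab(n,n+'0'); print(n,[k for k in d], np.round(d['mtx'],1).tolist(), np.round(d['camera_from_world'],3).tolist())
print(env.state())
E
```

```text
pics
scene ['image', 'mtx', 'camera_from_world'] [[490.7, 0.0, 260.8], [0.0, 490.7, 196.3], [0.0, 0.0, 1.0]] [[-0.028, 1.0, -0.005, 0.023], [-0.771, -0.018, 0.637, 0.31], [0.636, 0.022, 0.771, -2.089], [0.0, 0.0, 0.0, 1.0]]
side ['image', 'mtx', 'camera_from_world'] [[470.6, 0.0, 252.3], [0.0, 470.6, 195.8], [0.0, 0.0, 1.0]] [[0.73, -0.684, -0.006, -0.371], [0.535, 0.566, 0.627, -0.289], [-0.425, -0.461, 0.779, -1.226], [0.0, 0.0, 0.0, 1.0]]
wrist ['image', 'mtx', 'camera_from_world'] [[278.5, 0.0, 257.6], [0.0, 278.5, 193.2], [0.0, 0.0, 1.0]] [[1.0, -0.001, -0.003, -0.598], [-0.0, 0.953, -0.302, 0.036], [0.003, 0.302, 0.953, -0.393], [0.0, 0.0, 0.0, 1.0]]
{'clock': 0.15, 'q': array([-8.54181297e-02,  1.30989059e-01,  1.48900642e+00,  4.77622496e-06,
        1.52299650e+00, -8.54147683e-02]), 'joint_vel': array([ 0.00100355, -0.00156986, -0.00234166, -0.00022167, -0.00313377,
       -0.00026076]), 'joint_torque': array([ 8.59073725e-05, -5.60473788e+01, -4.92333663e+01,  7.68201635e-02,
        3.05504061e-02, -1.41810942e-04]), 'tool_pos': array([5.99572895e-01, 4.98433686e-05, 2.17840069e-01]), 'orientation': array([ 0.49968156, -0.5003164 ,  0.50038027, -0.49962129]), 'wrist_force': array([ 0.07335259,  0.36103102, -0.19883934]), 'wrist_torque': array([ 0.01292832, -0.0549748 , -0.02508994]), 'finger_gap': 0.9992698733342655}
```

View pics/scene0.png

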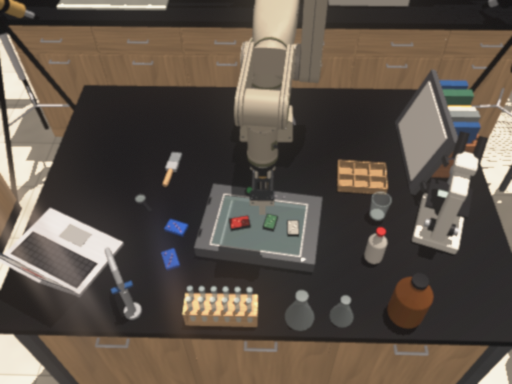

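View pics/side0.png

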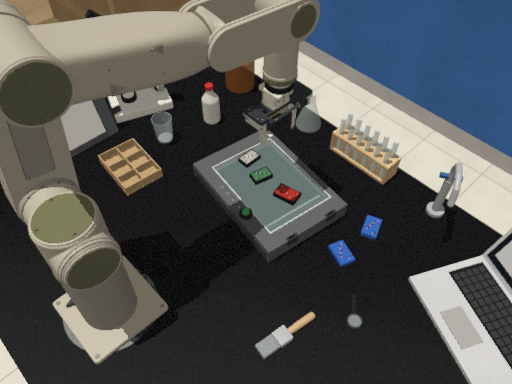

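View pics/wrist0.png

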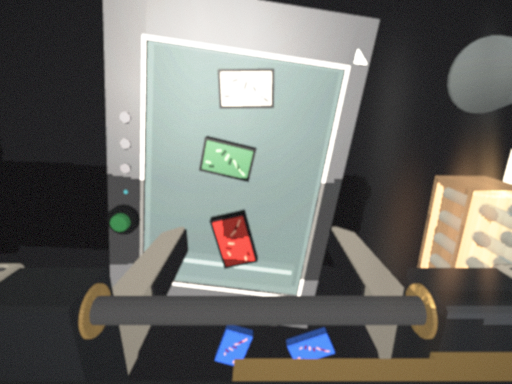

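Run:
```python
from h import *
a=cv2.imread('pics/wrist0.png')[0:310,90:400]; cv2.imwrite('pics/w0c.png',cv2.resize(a,(600,600),interpolation=cv2.INTER_CUBIC))
a=cv2.imread('pics/scene0.png')[175:275,185:335]; cv2.imwrite('pics/s0c.png',cv2.resize(a,(750,500),interpolation=cv2.INTER_CUBIC))
a=cv2.imread('pics/side0.png')[125:255,185:350]; cv2.imwrite('pics/d0c.png',cv2.resize(a,(660,520),interpolation=cv2.INTER_CUBIC))
```

```text
(no output)
```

View pics/w0c.png

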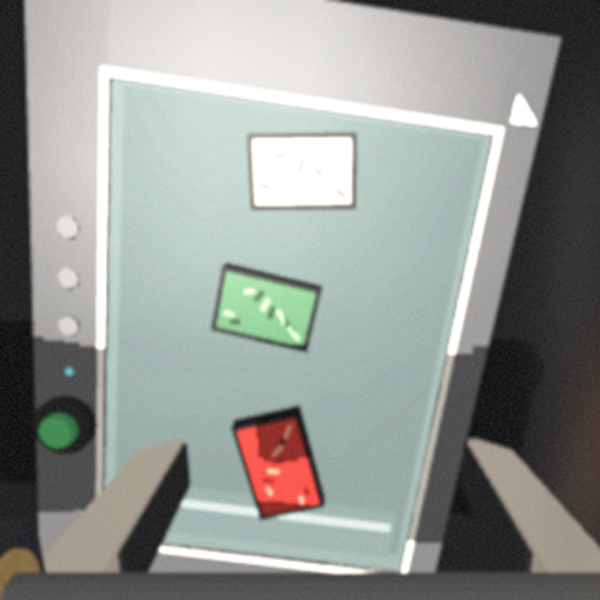

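View pics/s0c.png

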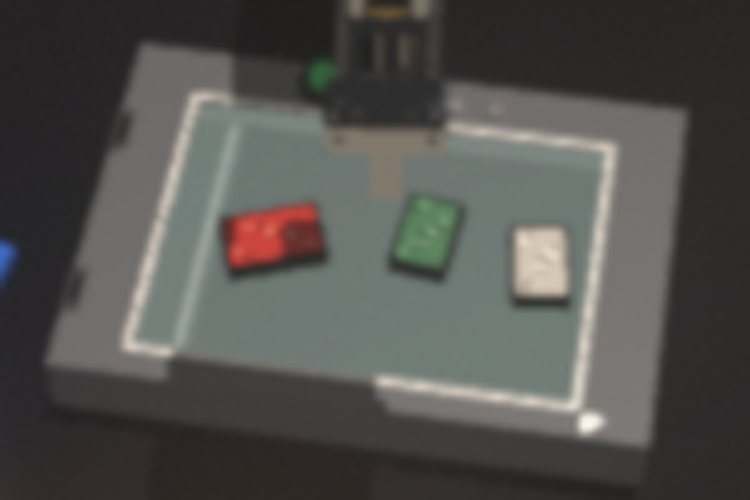

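View pics/d0c.png

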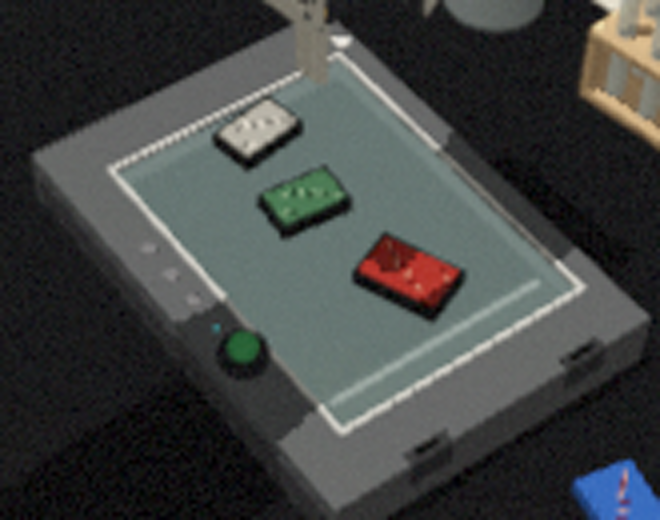

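```bash
cat >> h.py <<'E'
def proj(d,P):
    P=np.atleast_2d(P); c=P@d['camera_from_world'][:3,:3].T+d['camera_from_world'][:3,3]
    p=c*[1,-1,-1]; u=p@d['mtx'].T; return u[:,:2]/u[:,2:]
def unproj(d,uv,z):
    R=d['camera_from_world'][:3,:3];t=d['camera_from_world'][:3,3]; o=-R.T@t
    uv=np.atleast_2d(uv); r=np.c_[uv,np.ones(len(uv))]@np.linalg.inv(d['mtx']).T*[1,-1,-1]@R
    return o+r*((z-o[2])/r[:,2])[:,None]
def load(t): return pickle.load(open(f'pics/{t}.pkl','rb'))
def pose(p,P):
    c,s=np.cos(p[2]),np.sin(p[2]); P=np.atleast_2d(np.array(P,float)); return np.c_[p[0]+c*P[:,0]-s*P[:,1],p[1]+s*P[:,0]+c*P[:,1],P[:,2]]
def inv(p,W):
    c,s=np.cos(p[2]),np.sin(p[2]); W=np.atleast_2d(W)-[p[0],p[1],0]; return np.c_[c*W[:,0]+s*W[:,1],-s*W[:,0]+c*W[:,1],W[:,2]]
E
python3 - <<'E'
from h import *
from scipy.optimize import least_squares
G={'np':[-.108,.1485,.054],'fp':[.108,.1485,.054],'fm':[.108,-.1485,.054],'nm':[-.108,-.1485,.054]}
obs={'wrist0':{'np':(147.9,42.4),'fp':(343.2,69.8),'fm':(298.2,292.5)},
'scene0':{'nm':(225.4,195.4),'np':(305.8,205),'fp':(299.8,255),'fm':(212.4,244)},
'side0':{'np':(215.5,168),'fp':(269.5,140.5),'fm':(328,196.75),'nm':(270.75,231.25)}}
D={k:load(k) for k in obs}
def res(p,ks): return np.concatenate([(proj(D[k],pose(p,[G[g] for g in obs[k]]))-np.array(list(obs[k].values()))).ravel() for k in ks])
for ks in (['wrist0'],['scene0'],['side0'],list(obs)):
    r=least_squares(res,[.6,0,0],args=(ks,)); print(ks,np.round(r.x,4),np.round(r.fun,1))
p=r.x; np.save('scan.npy',p)
for k in obs:
    for g,uv in obs[k].items(): print(k,g,np.round(inv(p,unproj(D[k],uv,.054))*1000,1))
E
```

```text
['wrist0'] [ 0.5679 -0.0125 -0.1261] [-2.5 -1.1  2.  -0.9  0.7  4.2]
['scene0'] [ 0.5686 -0.0071 -0.1269] [-0.8 -0.6  1.  -0.5  0.7  0.6 -0.8  0.2]
['side0'] [ 0.5693 -0.0131 -0.1413] [-1.9 -0.6  0.3 -1.4  1.7  0.3 -0.2  0.9]
['wrist0', 'scene0', 'side0'] [ 0.568  -0.012  -0.1282] [-2.2 -1.8  2.4 -1.1  0.6  4.  -2.1 -0.8 -0.4 -0.6 -0.9  0.4 -2.3 -0.1
 -2.7 -0.  -1.  -1.4  1.3 -0.3  0.   0.9]
wrist0 np [[-105.7  147.    54. ]]
wrist0 fp [[105.7 147.1  54. ]]
wrist0 fm [[ 106. -142.   54.]]
scene0 nm [[-105.5 -140.3   54. ]]
scene0 np [[-105.3  150.1   54. ]]
scene0 fp [[105.9 151.2  54. ]]
scene0 fm [[ 107.1 -140.8   54. ]]
side0 np [[-101.2  143.5   54. ]]
side0 fp [[106.6 141.3  54. ]]
side0 fm [[ 104.1 -147.    54. ]]
side0 nm [[-106.1 -145.9   54. ]]
```

Run:
```python
from h import *
from scipy.spatial.transform import Rotation as Ro
from scipy.optimize import least_squares
s=env.state(); q=s['orientation']; R=Ro.from_quat(q[[1,2,3,0]]).as_matrix(); print(np.round(R,3))
for d,o in ((load('wrist0'),[]),): 
    c=d['camera_from_world']; C=-c[:3,:3].T@c[:3,3]; print('cam',C, 'in tool',R.T@(C-s['tool_pos']), 'view dir', -c[2,:3])
    print('red top', unproj(d,[(237*.5167+90,432*.5167),(298*.5167+90,415*.5167),(323*.5167+90,502*.5167),(262*.5167+90,518*.5167)],.064))
d=load('scene0'); print('scene bottle/beaker', unproj(d,[(374,262),(380,217),(363,187)],[0.0]))
d=load('side0'); print('side', unproj(d,[(212,121),(163,140)],0.0))
# joint fit with z=.05, and per camera offset
```

```text
[[-0.    -0.001  1.   ]
 [-1.     0.    -0.   ]
 [-0.    -1.    -0.001]]
cam [0.59929772 0.08390288 0.38386714] in tool [-0.08387365 -0.16601611 -0.00050688] view dir [-0.00278205 -0.30183926 -0.95335477]
red top [[ 0.54194868 -0.05667088  0.064     ]
 [ 0.58147198 -0.04487513  0.064     ]
 [ 0.59732435 -0.107822    0.064     ]
 [ 0.55580428 -0.12020453  0.064     ]]
scene bottle/beaker [[0.67917988 0.37676998 0.        ]
 [0.48861355 0.42078498 0.        ]
 [0.34720353 0.37443811 0.        ]]
side [[0.65178182 0.36347417 0.        ]
 [0.46811857 0.40557124 0.        ]]
```

{"fn": "play_rows", "kwargs": {"hand": [-1,-1,-1,-1,-1,-1,-1,-1], "delta_pos": [[25,0,-32],[25,0,-32],[25,0,-32],[0,0,0],[0,0,0],[0,0,0],[0,0,0],[0,0,0]], "turn": [0,0,0,-0.18,-0.18,-0.18,-0.18,-0.18]}}

```text
clock: 1.15
tool_pos: [0.5038, -0.075, 0.2183]
orientation: [-0.668, 0.668, -0.231, 0.231]
wrist_force: [-0.5, -0.0, -0.9]
finger_gap: 0.188
```

{"fn": "play_rows", "kwargs": {"hand": [-1,-1,-1,-1], "delta_pos": [[0,0,0],[0,0,0],[0,0,0],[0,40,0]], "turn": [-0.18,-0.18,-0.18,0]}}

```text
clock: 1.65
tool_pos: [0.5065, -0.0756, 0.1815]
orientation: [-0.705, 0.706, -0.043, 0.048]
wrist_force: [0.8, 0.2, -0.4]
finger_gap: 0.011
```

Run:
```python
from h import *
from scipy.spatial.transform import Rotation as Ro
for n in ['scene','side','wrist']: grab(n,n+'1')
s=env.state(); q=s['orientation']; R=Ro.from_quat(q[[1,2,3,0]]).as_matrix(); print(s['clock'],s['tool_pos'],s['q'],'\n',np.round(R,3),s['finger_gap'])
a=cv2.imread('pics/scene1.png')[125:275,165:345]; cv2.imwrite('pics/s1c.png',cv2.resize(a,(720,600),interpolation=cv2.INTER_CUBIC))
a=cv2.imread('pics/side1.png')[105:255,185:365]; cv2.imwrite('pics/d1c.png',cv2.resize(a,(720,600),interpolation=cv2.INTER_CUBIC))
a=cv2.imread('pics/wrist1.png'); cv2.imwrite('pics/w1c.png',cv2.resize(a,(800,600),interpolation=cv2.INTER_CUBIC))
```

```text
1.8 [ 0.50204378 -0.07447692  0.17636682] [-2.48330360e-01 -9.22619921e-02  1.79119484e+00  8.00498200e-06
  1.44805731e+00 -1.68804922e+00] 
 [[ 0.991 -0.005  0.131]
 [-0.131  0.001  0.991]
 [-0.005 -1.     0.001]] 0.005813036157033645
```

View pics/s1c.png

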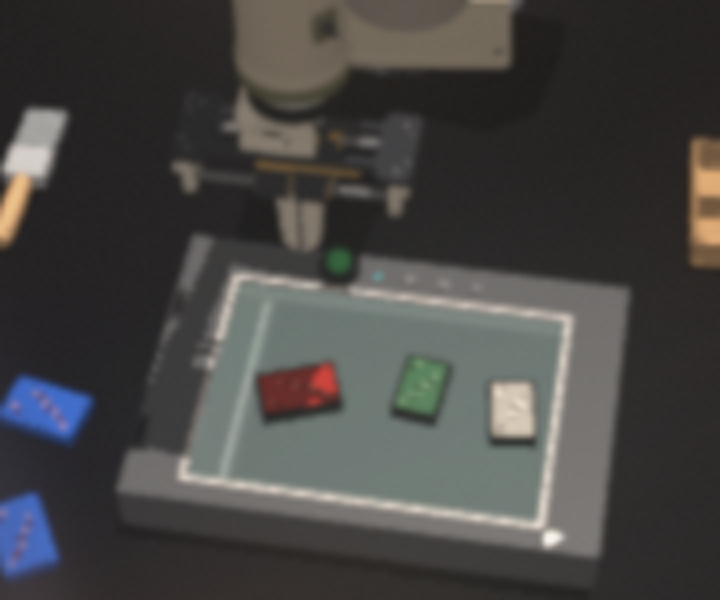

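View pics/d1c.png

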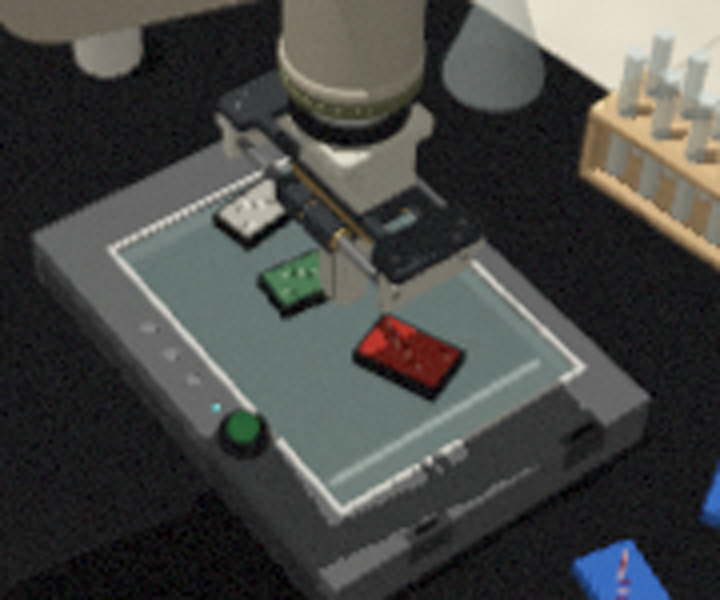

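View pics/w1c.png

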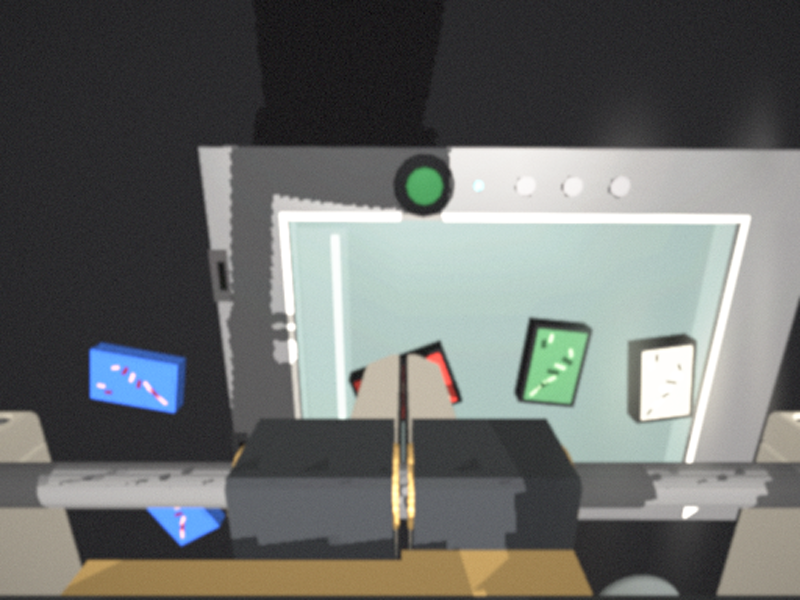

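Run:
```python
from h import *
d=load('wrist1'); f=1/1.5625
uv=np.array([(292,222),(742,222),(690,460),(298,418),(425,187)])*f
for z in (.05,.054): print(z,np.round(unproj(d,uv,z)*1000,1).tolist())
a=unproj(d,uv,.054); print('yaw near', -np.arctan2(*(a[1]-a[0])[:2]), 'len',np.linalg.norm(a[1]-a[0]))
p=[.568,-.011,-.130]; print(np.round(inv(p,unproj(d,uv,.05))*1000,1))
d=load('side1'); uv=np.array([(120,250),(340,142+0),(572,367),(343,505),(243,428)])*.25+[185,105]
print('side',np.round(inv(p,unproj(d,uv,.05))*1000,1))
d=load('scene1'); uv=np.array([(240,284),(566,322),(540,520),(190,470),(338,262)])*.25+[165,125]
print('scene',np.round(inv(p,unproj(d,uv,.05))*1000,1))
d=load('wrist1'); print('red corner near', np.round(inv(p,unproj(d,np.array([(438,347),(352,378)])*f,.064))*1000,1))
```

```text
0.05 [[442.2, -141.1, 50.0], [481.4, 154.4, 50.0], [665.7, 131.5, 50.0], [588.0, -167.0, 50.0], [431.5, -51.2, 50.0]]
0.054 [[441.9, -140.1, 54.0], [480.5, 151.4, 54.0], [662.3, 128.9, 54.0], [585.6, -165.6, 54.0], [431.3, -51.4, 54.0]]
yaw near -0.13176779706949338 len 0.2939899958964411
[[-107.9 -145.4   50. ]
 [-107.3  152.7   50. ]
 [  78.4  154.    50. ]
 [  40.  -152.1   50. ]
 [-130.1  -57.6   50. ]]
side [[ -99.7  148.2   50. ]
 [ 110.3  142.8   50. ]
 [ 107.  -145.6   50. ]
 [-104.  -144.9   50. ]
 [-121.8  -49.2   50. ]]
scene [[-105.4 -143.2   50. ]
 [-106.8  151.6   50. ]
 [ 103.   151.    50. ]
 [  99.  -143.5   50. ]
 [-144.5  -60.3   50. ]]
red corner near [[ -24.2  -47.9   64. ]
 [  -0.7 -107.9   64. ]]
```

{"fn": "play_rows", "kwargs": {"hand": [-1,-1,-1,-1], "delta_pos": [[0,40,0],[0,40,0],[0,30,0],[0,6,0]], "turn": [0,0,0,0]}}

```text
clock: 2.3
tool_pos: [0.503, -0.0747, 0.0618]
orientation: [0.706, -0.705, 0.047, -0.045]
wrist_force: [-1.1, -0.1, -0.4]
finger_gap: 0.006
```

{"fn": "play_rows", "kwargs": {"hand": [-1,-1], "delta_pos": [[0,0,0],[0,0,0]], "turn": [0,0]}}

```text
clock: 2.55
tool_pos: [0.5055, -0.0754, 0.0648]
orientation: [-0.705, 0.706, -0.045, 0.047]
wrist_force: [0.3, -0.3, -0.8]
finger_gap: 0.005
```

```bash
cat > look.py <<'E'
import sys
from h import *
from scipy.spatial.transform import Rotation as Ro
t=sys.argv[1]
for n in ['scene','side','wrist']: grab(n,n+t)
s=env.state(); q=s['orientation']; R=Ro.from_quat(q[[1,2,3,0]]).as_matrix()
P=[.568,-.009,-.131]
print(s['clock'],'tcp',np.round(s['tool_pos'],4),'scanner',np.round(inv(P,s['tool_pos'])*1000,1),'toolz yaw',np.arctan2(R[1,2],R[0,2]),'F',np.round(s['wrist_force'],2),s['finger_gap'])
a=cv2.resize(cv2.imread(f'pics/scene{t}.png')[165:285,165:345],(480,320),interpolation=cv2.INTER_CUBIC)
b=cv2.resize(cv2.imread(f'pics/side{t}.png')[105:265,185:365],(320,284),interpolation=cv2.INTER_CUBIC)
c=cv2.resize(cv2.imread(f'pics/wrist{t}.png'),(370,278),interpolation=cv2.INTER_CUBIC)
o=np.zeros((600,800,3),np.uint8); o[:320,:480]=a; o[:284,480:]=b; o[322:,:370]=c[:278]
d=cv2.resize(cv2.imread(f'pics/wrist{t}.png')[80:300,120:420],(375,275),interpolation=cv2.INTER_CUBIC); o[322:597,400:775]=d
cv2.imwrite(f'pics/m{t}.png',o)
E
python3 look.py 2
```

```text
2.7 tcp [ 0.505  -0.0752  0.064 ] scanner [[-53.9 -73.9  64. ]] toolz yaw 1.439985512685311 F [-0.08  0.61  0.54] 0.003480051630006356
```

View pics/m2.png

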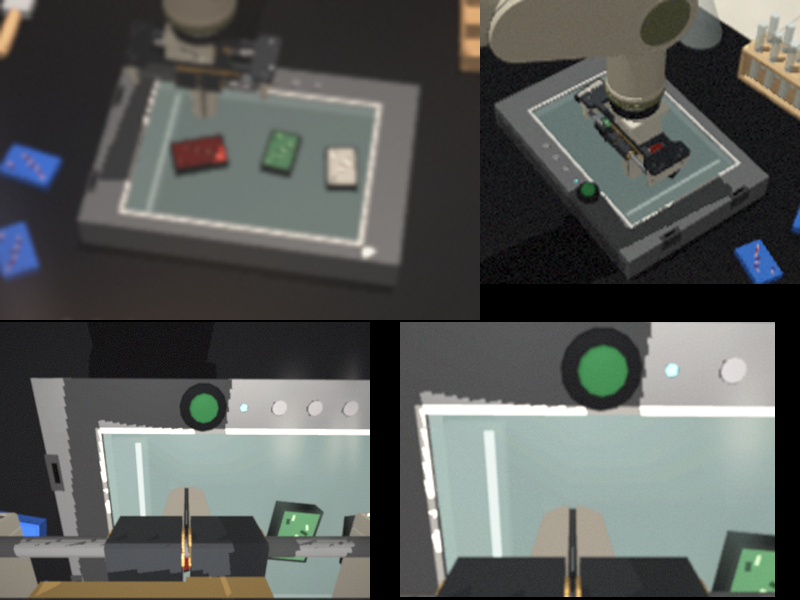

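{"fn": "play_rows", "kwargs": {"hand": [-1,-1,-1,-1,-1,-1,-1,-1], "delta_pos": [[0,7,0],[0,0,0],[8,0,0],[8,0,0],[6,0,0],[6,0,0],[6,0,0],[0,0,0]], "turn": [0,0,0,0,0,0,0,0]}}

```text
clock: 3.7
tool_pos: [0.5381, -0.0795, 0.0556]
orientation: [-0.706, 0.706, -0.046, 0.046]
wrist_force: [0.4, 0.7, -0.2]
finger_gap: 0.004
```

```bash
python3 look.py 3
```

```text
3.85 tcp [ 0.5376 -0.0794  0.0556] scanner [[-20.9 -73.8  55.6]] toolz yaw 1.4400409506850247 F [-0.26 -0.21  0.73] 0.00500457453475739
```

View pics/m3.png

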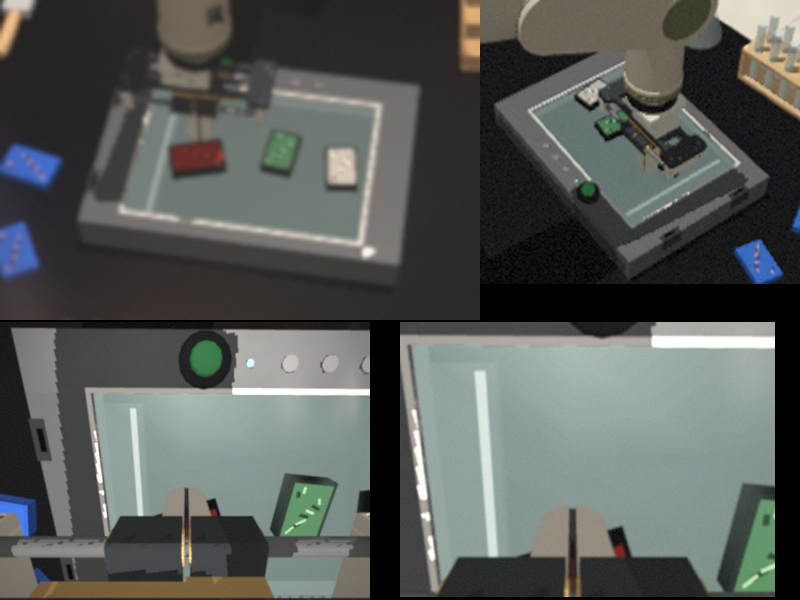

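{"fn": "play_rows", "kwargs": {"hand": [-1,-1,-1,-1,-1,-1,-1,-1], "delta_pos": [[6,-1,0],[7,0,0],[7,0,0],[7,0,0],[7,0,0],[7,0,0],[7,0,0],[0,0,0]], "turn": [0,0,0,0,0,0,0,0]}}

```text
clock: 4.85
tool_pos: [0.586, -0.0858, 0.0567]
orientation: [-0.706, 0.706, -0.046, 0.046]
wrist_force: [-0.1, 0.2, -0.3]
finger_gap: 0.008
```

```bash
python3 look.py 4
```

```text
5.0 tcp [ 0.5852 -0.0856  0.0565] scanner [[ 27.1 -73.7  56.5]] toolz yaw 1.4400208368028864 F [-0.31  0.5   0.41] 0.005147200839302608
```

View pics/m4.png

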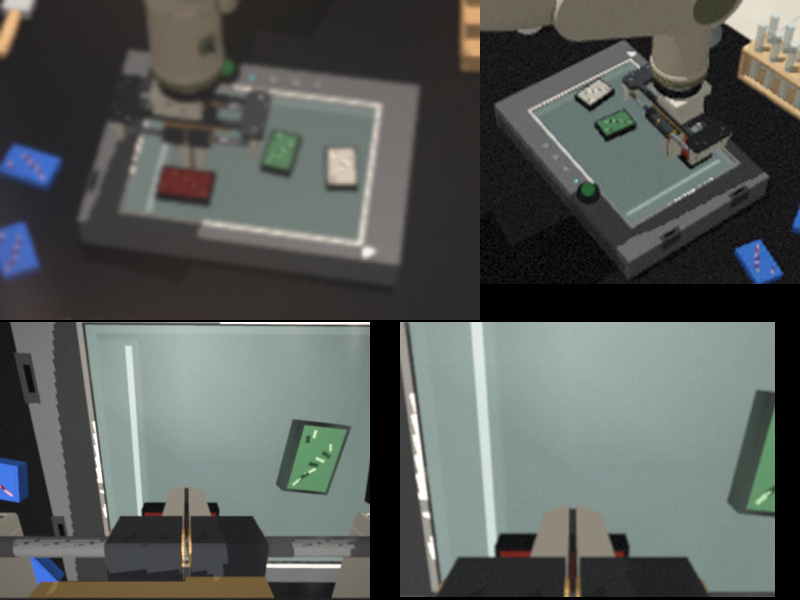

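{"fn": "play_rows", "kwargs": {"hand": [-1,-1,-1,-1,-1,-1], "delta_pos": [[5,0,0],[5,0,0],[5,0,0],[5,0,0],[3,0,0],[0,0,0]], "turn": [0,0,0,0,0,0]}}

```text
clock: 5.75
tool_pos: [0.6085, -0.0887, 0.0567]
orientation: [-0.706, 0.706, -0.046, 0.046]
wrist_force: [-0.0, -0.6, 0.5]
finger_gap: 0.005
```

{"fn": "play_rows", "kwargs": {"hand": [-1,-1,-1], "delta_pos": [[2,0,0],[2,0,0],[0,0,0]], "turn": [0,0,0]}}

```text
clock: 6.12
tool_pos: [0.6109, -0.089, 0.0566]
orientation: [0.706, -0.705, 0.047, -0.045]
wrist_force: [-8.1, 1.1, 4.7]
finger_gap: 0.006
```

```bash
python3 look.py 5
```

```text
6.275 tcp [ 0.6109 -0.089   0.0566] scanner [[ 53.  -73.7  56.6]] toolz yaw 1.4400354226854923 F [-6.29  2.57  5.49] 0.005088607047770517
```

View pics/m5.png

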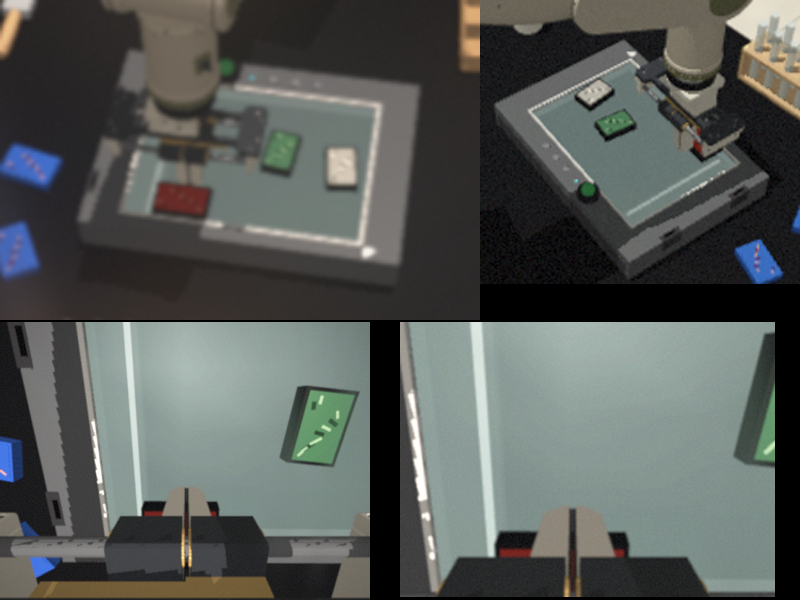

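{"fn": "play_rows", "kwargs": {"hand": [-1,-1,-1,-1,-1,-1,-1,-1], "delta_pos": [[-12,0,0],[-16,0,0],[0,-30,0],[0,-30,0],[0,0,0],[0,0,0],[0,0,0],[0,0,0]], "turn": [0,0,0,0,0.18,0.18,0.18,0.18]}}

```text
clock: 7.28
tool_pos: [0.584, -0.0855, 0.1166]
orientation: [0.643, -0.643, 0.294, -0.294]
wrist_force: [0.1, 0.6, 0.0]
finger_gap: 0.003
```

{"fn": "play_rows", "kwargs": {"hand": [-1,-1,-1,-1,-1,-1,-1,-1], "delta_pos": [[0,0,0],[0,0,0],[0,0,0],[0,0,0],[0,0,0],[27,0,0],[27,0,0],[0,0,0]], "turn": [0.18,0.18,0.18,0.18,0.131,0,0,0]}}

```text
clock: 8.28
tool_pos: [0.5768, -0.1405, 0.1167]
orientation: [-0.466, 0.466, -0.532, 0.532]
wrist_force: [-0.5, -0.4, 0.2]
finger_gap: 0.0
```

```bash
python3 look.py 6
python3 - <<'E'
from h import *
a=cv2.imread('pics/scene6.png')[185:275,185:335]; cv2.imwrite('pics/s6c.png',cv2.resize(a,(750,450),interpolation=cv2.INTER_CUBIC))
E
```

```text
8.425 tcp [ 0.5772 -0.1385  0.1166] scanner [[  26.  -127.1  116.6]] toolz yaw -0.13107603614895147 F [-0.77 -0.41 -0.06] 0.0023164712069080455
```

View pics/m6.png

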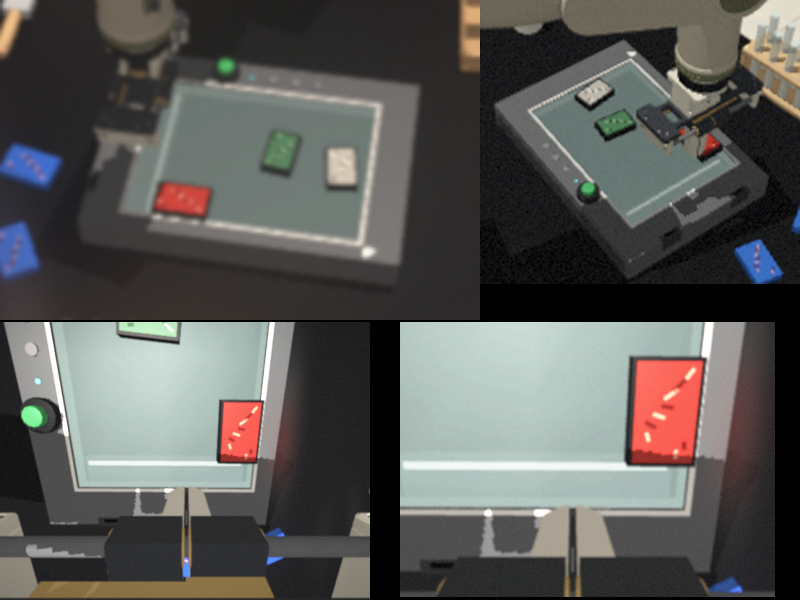

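View pics/s6c.png

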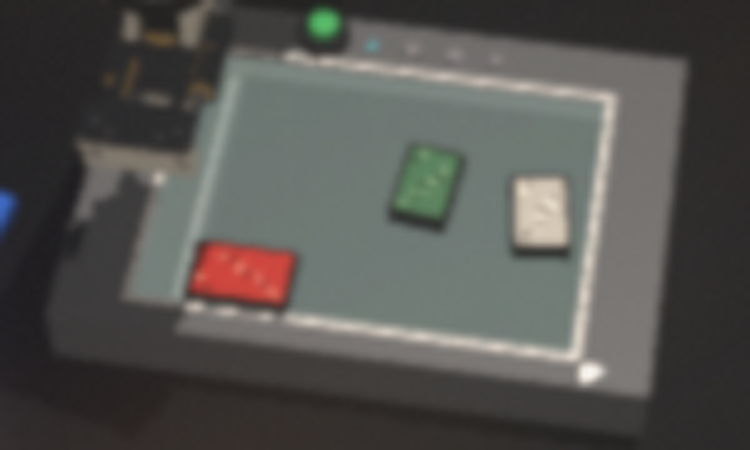

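View pics/wrist6.png

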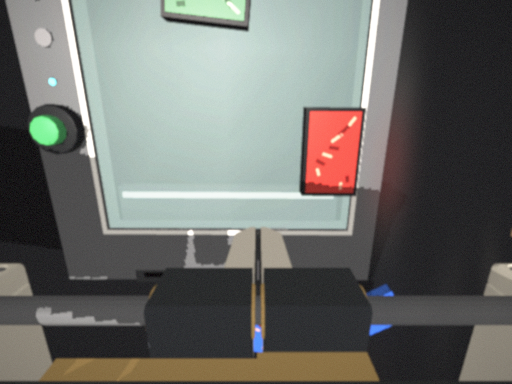

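Run:
```python
from h import *
P=[.568,-.009,-.131]
d=load('wrist6')
print(np.round(inv(P,unproj(d,[(305,108),(364,108),(357,195),(301.5,193)],.064))*1000,1))
print('bezel far,z54',np.round(inv(P,unproj(d,[(369,50),(351,230),(107,231),(77,40)],.052))*1000,1))
```

```text
[[  61.   -45.9   64. ]
 [ 105.3  -46.    64. ]
 [ 107.4 -114.7   64. ]
 [  61.5 -112.9   64. ]]
bezel far,z54 [[ 108.7   -4.7   52. ]
 [ 109.9 -152.    52. ]
 [-111.6 -152.7   52. ]
 [-108.3    2.4   52. ]]
```

{"fn": "play_rows", "kwargs": {"hand": [-1,-1,-1,-1,-1,-1,-1,-1], "delta_pos": [[5,0,20],[0,0,20],[0,0,18.5],[0,20,0],[0,20,0],[0,15,0],[0,0,0],[0,0,0]], "turn": [0,0,0,0,0,0,0,0]}}

```text
clock: 9.43
tool_pos: [0.6347, -0.1518, 0.062]
orientation: [-0.466, 0.466, -0.532, 0.532]
wrist_force: [0.3, 0.2, 0.4]
finger_gap: 0.009
```

```bash
python3 look.py 7
```

```text
9.575 tcp [ 0.6353 -0.152   0.0628] scanner [[  85.4 -133.    62.8]] toolz yaw -0.1311729744673814 F [-0.18 -0.15 -0.09] 0.0023244145734034544
```

View pics/m7.png

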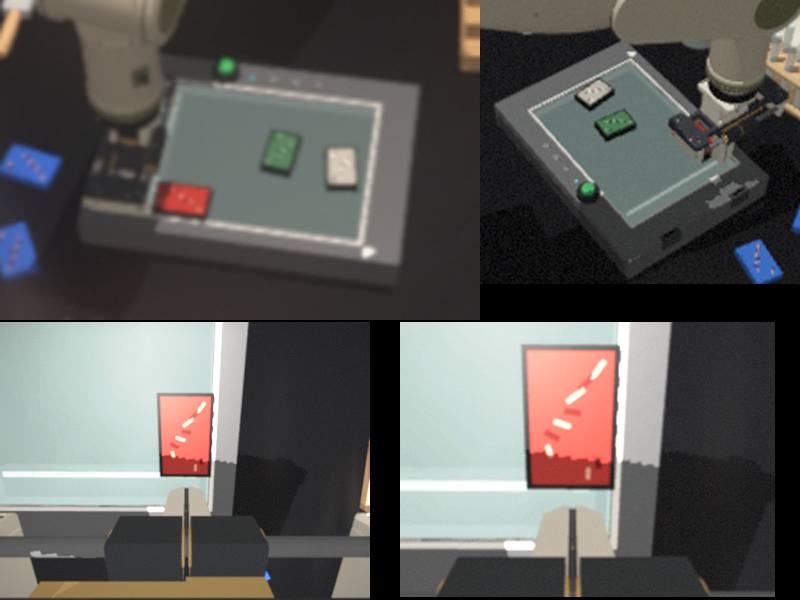

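{"fn": "play_rows", "kwargs": {"hand": [-1,-1,-1,-1,-1,-1,-1,-1], "delta_pos": [[0,5.5,0],[-5,0,0],[-5,0,0],[-6,0,0.1],[-6,0,0.1],[-7,0,0.1],[-7,0,0.1],[0,0,0]], "turn": [0,0,0,0,0,0,0,0]}}

```text
clock: 10.58
tool_pos: [0.64, -0.1152, 0.0562]
orientation: [-0.467, 0.466, -0.531, 0.531]
wrist_force: [0.9, 0.5, -0.4]
finger_gap: 0.003
```

```bash
python3 look.py 8
```

```text
10.725 tcp [ 0.6399 -0.116   0.0563] scanner [[ 85.3 -96.7  56.3]] toolz yaw -0.13084608389241814 F [-0.18  0.19 -0.11] 0.00544601973684053
```

View pics/m8.png

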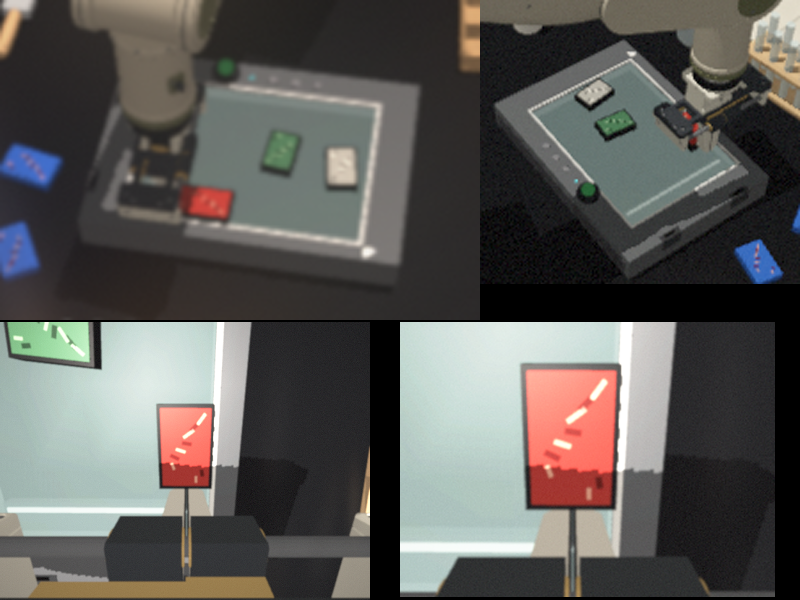

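{"fn": "play_rows", "kwargs": {"hand": [-1,-1,-1,-1,-1,-1,-1,-1], "delta_pos": [[-6,0,0.1],[-7,0,0.1],[-7,0,0.1],[-7,0,0.1],[-7,0,0.1],[-7,0,0.1],[-6,0,0.1],[0,0,0]], "turn": [0,0,0,0,0,0,0,0]}}

```text
clock: 11.72
tool_pos: [0.6466, -0.0687, 0.056]
orientation: [0.467, -0.466, 0.532, -0.531]
wrist_force: [0.5, -0.5, -0.4]
finger_gap: 0.006
```

```bash
python3 look.py 9
```

```text
11.875 tcp [ 0.6465 -0.0694  0.056 ] scanner [[ 85.7 -49.6  56. ]] toolz yaw -0.13093692360743653 F [-0.93  0.22  1.04] 0.0071831487979197705
```

View pics/m9.png

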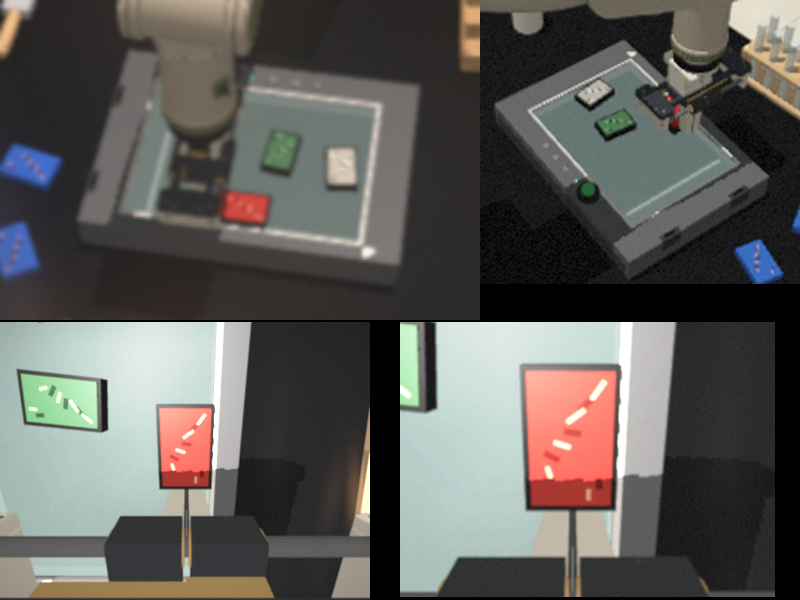

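{"fn": "play_rows", "kwargs": {"hand": [-1,-1,-1,-1,-1,-1,-1,-1], "delta_pos": [[-6,0,0.1],[-7,0,0.1],[-7,0,0.1],[-7,0,0.1],[-7,0,0.1],[-7,0,0.1],[-7,0,0.1],[-6,0,0]], "turn": [0,0,0,0,0,0,0,0]}}

```text
clock: 12.88
tool_pos: [0.6544, -0.0156, 0.0562]
orientation: [-0.466, 0.466, -0.532, 0.532]
wrist_force: [-0.4, -0.8, -0.3]
finger_gap: 0.009
```

```bash
python3 look.py 10
```

```text
13.025 tcp [ 0.6545 -0.0157  0.0563] scanner [[86.7  4.7 56.3]] toolz yaw -0.13051786387442577 F [-0.24 -0.34  1.07] 0.005179799392194007
```

View pics/m10.png

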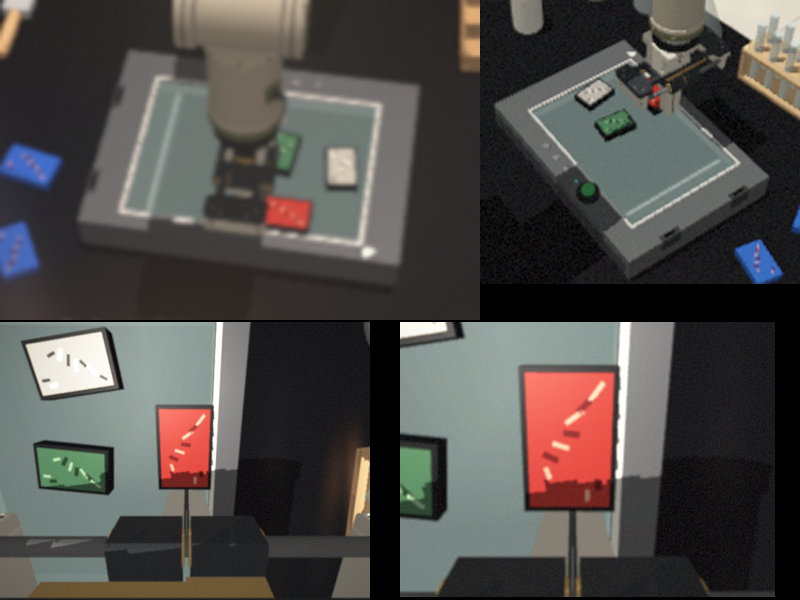

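{"fn": "play_rows", "kwargs": {"hand": [-1,-1,-1,-1,-1,-1,-1,-1], "delta_pos": [[-6,0,0],[-7,0,0],[-7,0,0],[-7,0,0],[-7,0,0],[-7,0,0],[-7,0,0],[-5,0,0]], "turn": [0,0,0,0,0,0,0,0]}}

```text
clock: 14.02
tool_pos: [0.6612, 0.0369, 0.0561]
orientation: [0.466, -0.466, 0.532, -0.532]
wrist_force: [0.4, -1.6, 0.6]
finger_gap: 0.004
```

{"fn": "play_rows", "kwargs": {"hand": [-1,-1,-1,-1], "delta_pos": [[-4,0,0],[-3,0,0],[-2,0,0],[0,0,0]], "turn": [0,0,0,0]}}

```text
clock: 14.52
tool_pos: [0.6623, 0.0456, 0.056]
orientation: [0.466, -0.466, 0.532, -0.531]
wrist_force: [1.0, -0.1, -1.0]
finger_gap: 0.004
```

```bash
python3 look.py 11
```

```text
14.675 tcp [0.6622 0.0455 0.0559] scanner [[86.3 66.3 55.9]] toolz yaw -0.13097831827711648 F [0.2  0.19 0.21] 0.007946662140142247
```

View pics/m11.png

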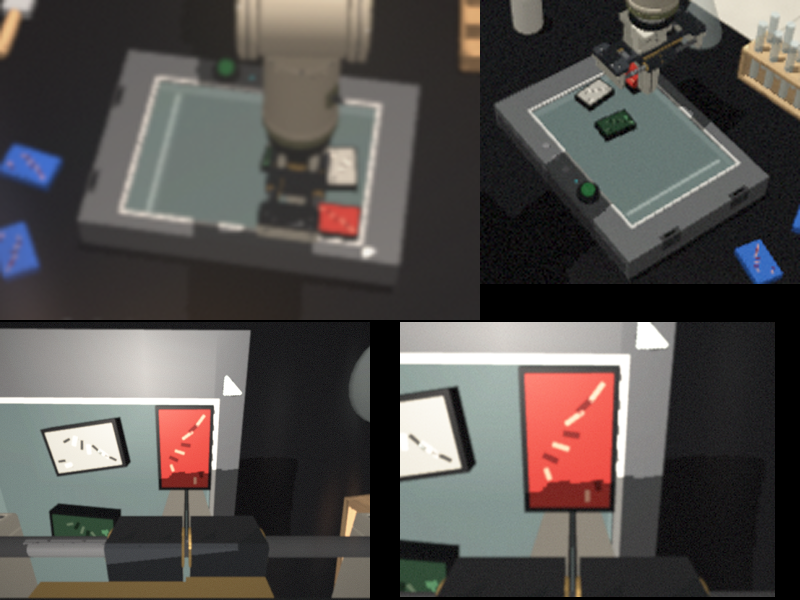

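{"fn": "play_rows", "kwargs": {"hand": [-1,-1,-1,-1], "delta_pos": [[-2,0,0],[-1.5,0,0],[-1,0,0],[0,0,0]], "turn": [0,0,0,0]}}

```text
clock: 15.18
tool_pos: [0.6624, 0.0468, 0.056]
orientation: [-0.465, 0.467, -0.531, 0.533]
wrist_force: [-3.8, -12.1, 2.2]
finger_gap: 0.008
```

{"fn": "play_rows", "kwargs": {"hand": [-1,-1,-1], "delta_pos": [[-1,0,0],[-1,0,0],[0,0,0]], "turn": [0,0,0]}}

```text
clock: 15.55
tool_pos: [0.6624, 0.0469, 0.056]
orientation: [-0.464, 0.468, -0.531, 0.533]
wrist_force: [-5.1, -18.1, 3.7]
finger_gap: 0.007
```

{"fn": "play_rows", "kwargs": {"hand": [-1,-1,-1,-1], "delta_pos": [[3,0,0],[3,0,0],[5,0,0],[0,0,0]], "turn": [0,0,0,0]}}

```text
clock: 16.05
tool_pos: [0.6618, 0.0409, 0.0561]
orientation: [0.466, -0.466, 0.532, -0.532]
wrist_force: [0.3, 0.3, 0.1]
finger_gap: 0.006
```

{"fn": "play_rows", "kwargs": {"hand": [-1,-1,-1,-1], "delta_pos": [[15,0,0],[0,-30,-15],[0,-30,-15],[0,0,0]], "turn": [0,0,0,0]}}

```text
clock: 16.55
tool_pos: [0.6316, 0.0293, 0.1196]
orientation: [-0.468, 0.465, -0.53, 0.533]
wrist_force: [0.7, 0.3, -0.4]
finger_gap: 0.007
```

```bash
python3 look.py 12;  python3 - <<'E'
from h import *
a=cv2.imread('pics/wrist12.png')[30:290,60:400]; cv2.imwrite('pics/w12c.png',cv2.resize(a,(785,600),interpolation=cv2.INTER_CUBIC))
E
```

```text
16.7 tcp [0.6298 0.0296 0.1152] scanner [[ 56.2  46.3 115.2]] toolz yaw -0.13117361984683706 F [-0.78  0.12  0.5 ] 0.0075360673768859405
```

View pics/m12.png

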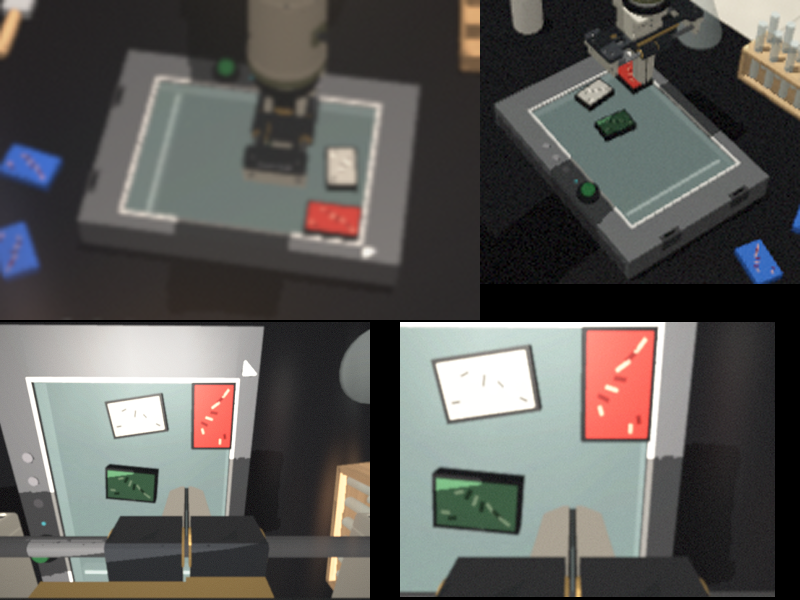

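View pics/w12c.png

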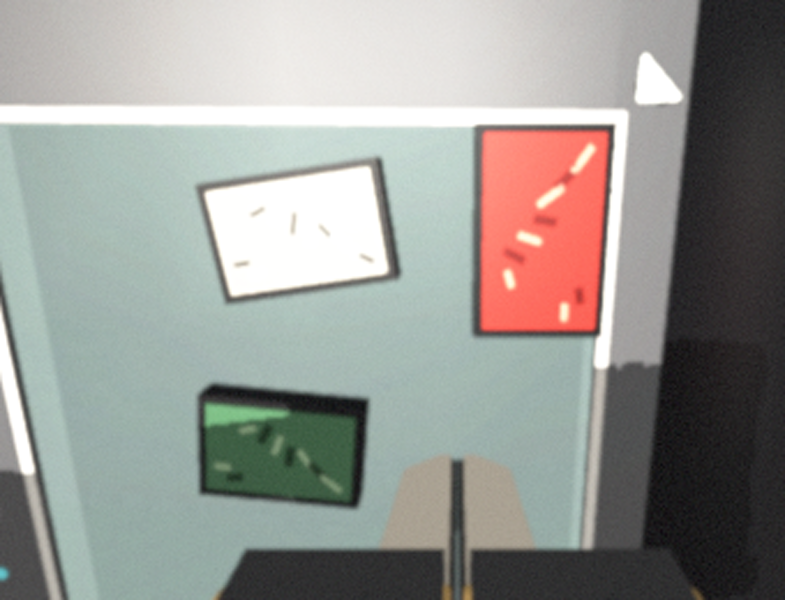

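Run:
```python
from h import *
P=[.568,-.009,-.131]
d=load('wrist12'); f=260/600
g=lambda L:np.array(L)*f+[60,30]
print(np.round(inv(P,unproj(d,g([(477,128),(612,128),(600,334),(476,334)]),.064))*1000,1))
print('bezel inner',np.round(inv(P,unproj(d,g([(615,124),(597,366),(581,548),(10,124)]),.052))*1000,1))
```

```text
[[ 62.9 143.7  64. ]
 [105.7 143.6  64. ]
 [106.4  76.4  64. ]
 [ 63.1  76.5  64. ]]
bezel inner [[109.3 145.6  52. ]
 [108.8  61.2  52. ]
 [107.4 -16.8  52. ]
 [-92.9 145.8  52. ]]
```

Run:
```python
from h import *
for t in (7,8,9,10,11):
    im=load(f'wrist{t}')['image'].astype(int)
    print(t)
    for r in (130,160,190): print('  ',r,[tuple(v) for v in im[r-2:r+3,286:308].mean(0).round().astype(int)[:,[0,2]].tolist()])
```

```text
7
   130 [(126, 255), (126, 255), (126, 255), (119, 255), (108, 250), (96, 170), (92, 107), (92, 96), (124, 130), (193, 205), (255, 255), (255, 255), (255, 255), (255, 255), (254, 255), (219, 225), (197, 201), (197, 201), (197, 200), (197, 200), (194, 198), (194, 199)]
   160 [(112, 255), (112, 255), (105, 255), (89, 237), (79, 139), (74, 81), (97, 101), (201, 218), (255, 255), (255, 255), (255, 255), (255, 255), (255, 255), (240, 246), (202, 208), (190, 195), (189, 194), (189, 193), (189, 193), (191, 194), (191, 194), (189, 193)]
   190 [(93, 251), (87, 245), (71, 199), (62, 104), (61, 64), (78, 80), (130, 138), (196, 211), (244, 249), (250, 252), (246, 249), (218, 225), (165, 171), (146, 148), (147, 147), (146, 147), (144, 146), (147, 148), (165, 167), (174, 177), (177, 180), (176, 177)]
8
   130 [(132, 255), (123, 255), (120, 255), (120, 255), (119, 255), (113, 255), (100, 235), (89, 136), (87, 92), (92, 96), (140, 150), (210, 220), (255, 255), (255, 255), (255, 255), (255, 255), (255, 255), (228, 235), (204, 210), (200, 206), (201, 206), (200, 205)]
   160 [(109, 255), (109, 255)
[... 2172 characters left out ...]
, (62, 65), (91, 97), (186, 203), (253, 255), (255, 255), (255, 255), (254, 255), (255, 255), (255, 255), (235, 244), (177, 186), (148, 150), (144, 144), (143, 145), (142, 144)]
   160 [(81, 244), (80, 244), (78, 238), (66, 196), (56, 123), (51, 67), (52, 53), (83, 89), (179, 194), (251, 254), (255, 255), (254, 255), (254, 255), (254, 255), (247, 253), (199, 214), (147, 153), (137, 141), (139, 142), (139, 141), (137, 141), (136, 140)]
   190 [(73, 240), (70, 232), (62, 187), (50, 114), (46, 61), (45, 45), (74, 78), (134, 145), (202, 217), (244, 251), (253, 255), (254, 255), (253, 255), (224, 234), (156, 164), (134, 137), (133, 136), (133, 135), (134, 136), (134, 136), (133, 135), (134, 135)]
```

Run:
```python
from h import *
P=[.568,-.009,-.131]
def edges(im,r,c0,c1):
    p=im[r-1:r+2,c0:c1].mean(0); red=p[:,2]-p[:,0]; 
    m=red[:4].mean()/2; i=np.where(red<m)[0][0]; a=c0+i-1+(red[i-1]-m)/(red[i-1]-red[i])
    b=p[:,0]; j=i+np.argmax(b[i:i+14]>0.9*b[i:i+14].max()); k0=b[j]; pl=np.median(b[j+9:j+13]); h=(k0+pl)/2
    k=j+np.where(b[j:]<h)[0][0]; c=c0+k-1+(b[k-1]-h)/(b[k-1]-b[k]); return a,c
for t,rows,c0 in ((6,(125,140,155,170),345),(7,(130,150,170),282),(8,(130,150,170),282),(9,(130,150,170),282),(10,(130,150,170),282),(11,(130,150,170),282),(12,(95,110,125,140,155,165),308)):
    d=load(f'wrist{t}'); im=d['image'].astype(float)
    for r in rows:
        a,c=edges(im,r,c0,c0+40)
        A=inv(P,unproj(d,[(a,r)],.064))[0]*1000; C=inv(P,unproj(d,[(c,r)],.054))[0]*1000
        print(t,r,round(a,1),round(c,1),'y',A[1].round(), 'red',A[0].round(1),'outer',C[0].round(1),'diff',(C-A)[0].round(1))
```

```text
6 125 360.9 365.5 y -58.0 red 104.4 outer 111.7 diff 7.3
6 140 359.2 363.8 y -70.0 red 104.3 outer 111.7 diff 7.4
6 155 357.5 362.6 y -82.0 red 104.2 outer 112.0 diff 7.8
6 170 355.7 360.6 y -94.0 red 104.1 outer 111.7 diff 7.7
7 130 291.2 300.8 y -63.0 red 104.3 outer 111.4 diff 7.1
7 150 290.4 299.7 y -75.0 red 104.3 outer 111.3 diff 7.0
7 170 289.5 298.8 y -87.0 red 104.1 outer 111.3 diff 7.1
8 130 285.5 284.7 y -26.0 red 100.3 outer 100.8 diff 0.5
8 150 291.9 301.9 y -37.0 red 104.2 outer 111.5 diff 7.3
8 170 291.1 301.0 y -49.0 red 104.2 outer 111.6 diff 7.4
9 130 297.1 284.7 y 21.0 red 107.1 outer 101.2 diff -5.9
9 150 291.8 301.8 y 10.0 red 104.5 outer 111.8 diff 7.3
9 170 290.9 300.7 y -2.0 red 104.5 outer 111.7 diff 7.3
10 130 291.4 301.4 y 76.0 red 104.8 outer 111.9 diff 7.1
10 150 290.3 300.4 y 65.0 red 104.6 outer 111.9 diff 7.3
10 170 289.4 299.4 y 53.0 red 104.5 outer 111.8 diff 7.3
11 130 291.3 302.6 y 137.0 red 104.4 outer 112.3 diff 7.9
11 150 290.2 301.7 y 126.0 red 104.2 outer 112.3 diff 8.1
11 170 289.5 300.7 y 114.0 red 104.2 outer 112.3 diff 8.1
12 95 312.8 315.5 y 137.0 red 97.0 outer 101.0 diff 4.0
12 110 321.9 329.5 y 126.0 red 104.5 outer 112.7 diff 8.2
12 125 320.9 328.4 y 115.0 red 104.5 outer 112.6 diff 8.2
12 140 319.9 327.1 y 104.0 red 104.4 outer 112.5 diff 8.1
12 155 318.9 325.8 y 92.0 red 104.5 outer 112.3 diff 7.9
12 165 318.2 325.1 y 84.0 red 104.4 outer 112.3 diff 7.9
```

{"fn": "play_rows", "kwargs": {"hand": [-1,-1,-1,-1,-1,-1,-1,-1], "delta_pos": [[15,0,-27],[18,0,-32],[18,0,-32],[18,0,-32],[18,0,-32],[19,0,-32],[0,0,0],[0,0,0]], "turn": [0,0,0,0,0,0,0,0]}}

```text
clock: 17.7
tool_pos: [0.4312, -0.0507, 0.1157]
orientation: [0.466, -0.466, 0.532, -0.532]
wrist_force: [-0.5, 0.3, -0.7]
finger_gap: 0.003
```

```bash
python3 look.py 13;  python3 - <<'E'
from h import *
a=cv2.imread('pics/side13.png')[140:240,200:320]; cv2.imwrite('pics/d13c.png',cv2.resize(a,(600,500),interpolation=cv2.INTER_CUBIC))
E
```

```text
17.85 tcp [ 0.4315 -0.0504  0.116 ] scanner [[-129.9  -58.9  116. ]] toolz yaw -0.13048364867212858 F [-0.03  0.42  0.5 ] 0.0028420308151043457
```

View pics/m13.png

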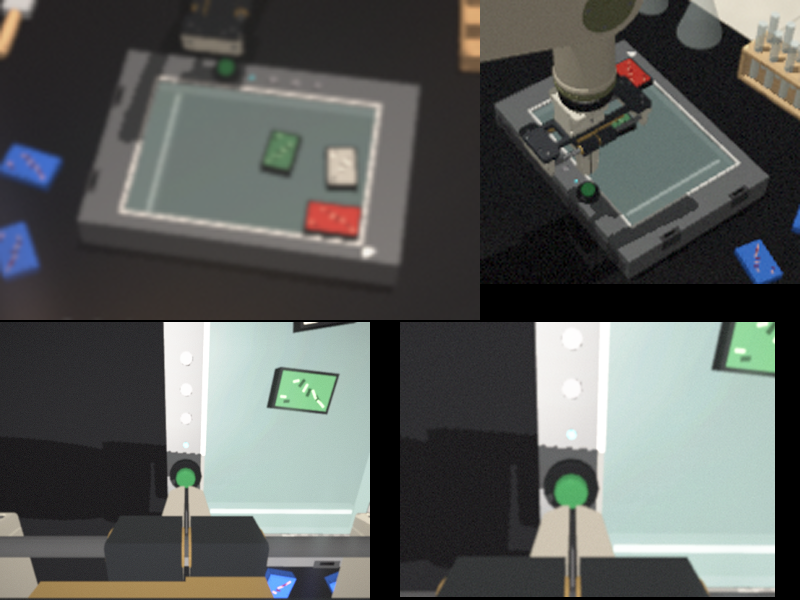

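View pics/d13c.png

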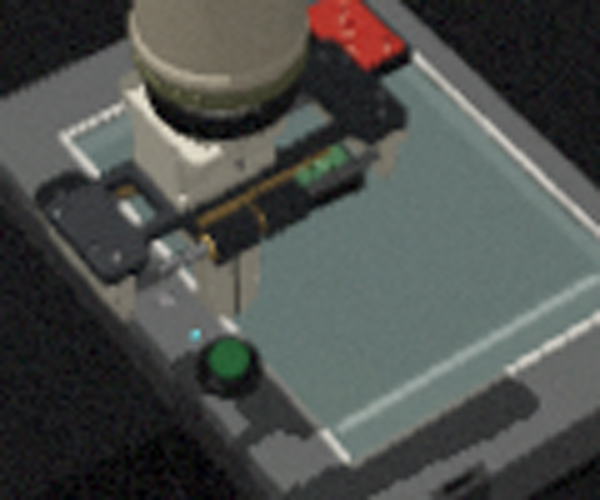

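View pics/wrist13.png

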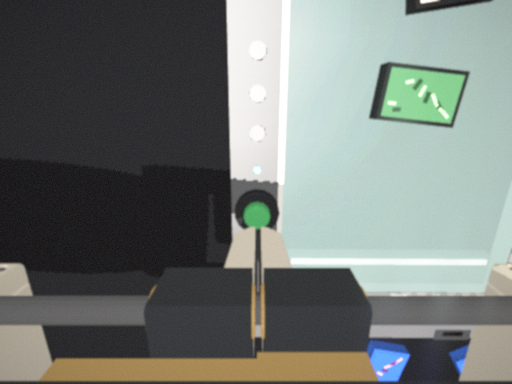

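Run:
```python
from h import *
P=[.568,-.009,-.131]
d=load('wrist13'); im=d['image'].astype(int)
m=((im[...,1]-im[...,2]>40)&(im[...,1]-im[...,0]>20)).astype(np.uint8); m[:180]=0; m[260:]=0; m[:,:230]=0; m[:,290:]=0
ys,xs=np.nonzero(m); print(xs.min(),xs.max(),ys.min(),ys.max())
c=((xs.min()+xs.max())/2, ys.min()+(xs.max()-xs.min())/2*0.95)
for z in (.056,.062,.068): 
    w=unproj(d,[c],z); print(z,w,inv(P,w)*1000, np.linalg.norm(np.diff(unproj(d,[(xs.min()-.5,c[1]),(xs.max()+.5,c[1])],z),axis=0))*1000)
```

```text
243 270 201 229
0.056 [[ 0.42903321 -0.05694975  0.056     ]] [[-131.51261879  -65.69153286   56.        ]] 24.425506372407767
0.062 [[ 0.42938073 -0.05457374  0.062     ]] [[-131.47845325  -63.29048268   62.        ]] 23.777495971136787
0.068 [[ 0.42972824 -0.05219772  0.068     ]] [[-131.44428771  -60.8894325    68.        ]] 23.129485569865864
```

{"fn": "play_rows", "kwargs": {"hand": [-1,-1,-1,-1,-1], "delta_pos": [[2.5,15,-1.5],[0,15,0],[0,10,0],[0,0,0],[0,0,0]], "turn": [0,0,0,0,0]}}

```text
clock: 18.48
tool_pos: [0.4292, -0.053, 0.0763]
orientation: [-0.466, 0.466, -0.532, 0.532]
wrist_force: [-0.6, 0.7, -0.1]
finger_gap: 0.004
```

{"fn": "play_rows", "kwargs": {"hand": [-1,-1,-1], "delta_pos": [[0,4,0],[0,0,0],[0,0,0]], "turn": [0,0,0]}}

```text
clock: 18.85
tool_pos: [0.4297, -0.0531, 0.0727]
orientation: [-0.466, 0.466, -0.531, 0.532]
wrist_force: [2.3, -0.7, 2.5]
finger_gap: 0.003
```

```bash
python3 look.py 14;  python3 - <<'E'
from h import *
a=cv2.imread('pics/side14.png')[140:240,200:320]; cv2.imwrite('pics/d14c.png',cv2.resize(a,(600,500),interpolation=cv2.INTER_CUBIC))
E
```

```text
19.0 tcp [ 0.4296 -0.0531  0.0726] scanner [[-131.5  -61.8   72.6]] toolz yaw -0.13102323680345515 F [ 2.56 -1.1   2.45] 0.005820425912752973
```

View pics/d14c.png

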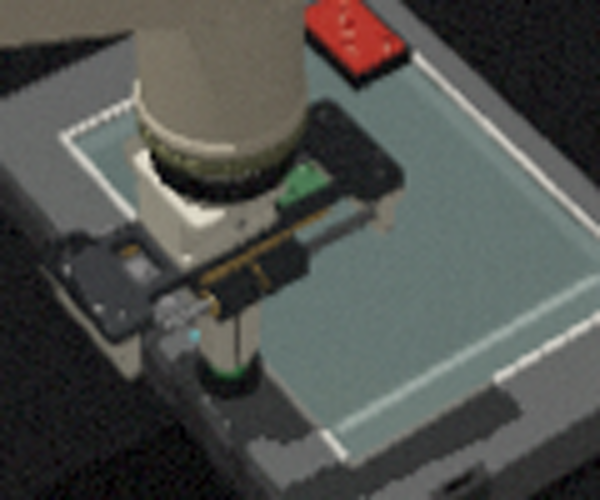

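View pics/wrist14.png

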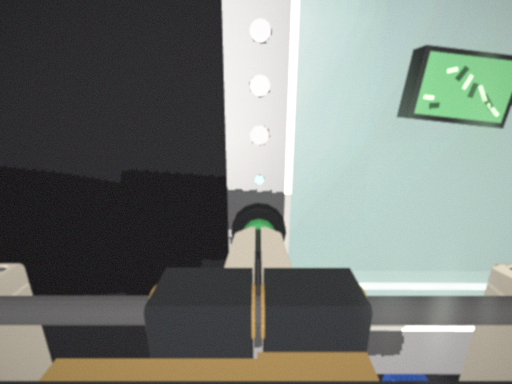

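{"fn": "play_rows", "kwargs": {"hand": [-1,-1,-1,-1], "delta_pos": [[0,2,0],[0,2,0],[0,0,0],[0,0,0]], "turn": [0,0,0,0]}}

```text
clock: 19.5
tool_pos: [0.4297, -0.0532, 0.0699]
orientation: [-0.466, 0.466, -0.531, 0.532]
wrist_force: [-6.0, 1.5, 20.4]
finger_gap: 0.009
```

{"fn": "play_rows", "kwargs": {"hand": [-1,-1,-1], "delta_pos": [[0,2,0],[0,0,0],[0,0,0]], "turn": [0,0,0]}}

```text
clock: 19.88
tool_pos: [0.4298, -0.0532, 0.0696]
orientation: [-0.466, 0.466, -0.531, 0.532]
wrist_force: [-14.6, 2.8, 38.1]
finger_gap: 0.002
```

{"fn": "play_rows", "kwargs": {"hand": [-1,-1], "delta_pos": [[0,-2,0],[0,0,0]], "turn": [0,0]}}

```text
clock: 20.12
tool_pos: [0.4297, -0.0531, 0.0699]
orientation: [-0.466, 0.466, -0.531, 0.532]
wrist_force: [-6.0, 0.1, 19.8]
finger_gap: 0.008
```

```bash
python3 look.py 15;  python3 - <<'E'
from h import *
a=cv2.imread('pics/side15.png')[180:240,220:280]; cv2.imwrite('pics/d15c.png',cv2.resize(a,(600,600),interpolation=cv2.INTER_CUBIC))
E
```

```text
20.275 tcp [ 0.4297 -0.0532  0.07  ] scanner [[-131.3  -61.8   70. ]] toolz yaw -0.13091855941033637 F [-5.76  1.64 19.73] 0.006899403703241071
```

View pics/d15c.png

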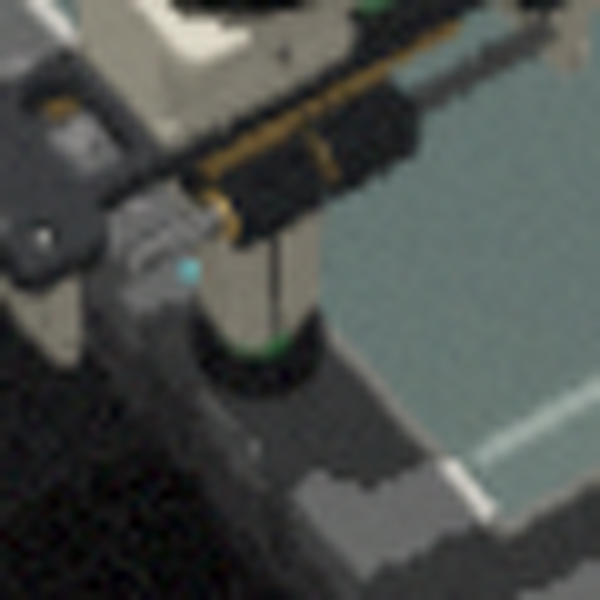

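{"fn": "play_rows", "kwargs": {"hand": [-1,-1], "delta_pos": [[0,-2,0],[0,0,0]], "turn": [0,0]}}

```text
clock: 20.52
tool_pos: [0.4295, -0.0531, 0.0704]
orientation: [-0.466, 0.466, -0.531, 0.532]
wrist_force: [2.1, 0.4, 3.5]
finger_gap: 0.004
```

```bash
cat > f.py <<'E'
from h import *
F=[];Z=[]
for i in range(6):
    viewer.get_image('side'); s=env.state(); F.append(s['wrist_force']); Z.append(s['tool_pos'][2])
print(np.mean(F,0).round(2),np.mean(Z).round(5),s['clock'])
E
python3 f.py
```

```text
[ 2.99 -1.08  4.43] 0.07027 20.825
```

{"fn": "play_rows", "kwargs": {"hand": [-1,-1], "delta_pos": [[0,-1,0],[0,0,0]], "turn": [0,0]}}

```text
clock: 21.08
tool_pos: [0.4288, -0.0529, 0.071]
orientation: [0.466, -0.466, 0.532, -0.532]
wrist_force: [2.1, -1.1, 4.3]
finger_gap: 0.005
```

```bash
python3 f.py
```

```text
[ 2.04 -0.65  3.64] 0.07098 21.375
```

{"fn": "play_rows", "kwargs": {"hand": [-1,-1], "delta_pos": [[0,-1,0],[0,0,0]], "turn": [0,0]}}

```text
clock: 21.62
tool_pos: [0.4288, -0.0529, 0.072]
orientation: [0.466, -0.466, 0.532, -0.532]
wrist_force: [0.9, -0.6, 2.7]
finger_gap: 0.007
```

```bash
python3 f.py
```

```text
[ 0.85 -0.78  2.86] 0.07201 21.925
```

{"fn": "play_rows", "kwargs": {"hand": [-1,-1], "delta_pos": [[0,-1,0],[0,0,0]], "turn": [0,0]}}

```text
clock: 22.18
tool_pos: [0.4288, -0.0529, 0.0731]
orientation: [0.466, -0.466, 0.532, -0.532]
wrist_force: [1.2, -1.1, 2.7]
finger_gap: 0.0
```

```bash
python3 f.py
```

```text
[ 0.15 -0.92  2.16] 0.07302 22.475
```

{"fn": "play_rows", "kwargs": {"hand": [-1,-1], "delta_pos": [[0,-1,0],[0,0,0]], "turn": [0,0]}}

```text
clock: 22.72
tool_pos: [0.4288, -0.0529, 0.074]
orientation: [0.466, -0.466, 0.532, -0.532]
wrist_force: [-0.2, 0.7, 1.7]
finger_gap: 0.007
```

```bash
python3 f.py
```

```text
[-0.96 -0.24  1.76] 0.07403 23.025
```

{"fn": "play_rows", "kwargs": {"hand": [-1,-1,-1,-1,-1,-1,-1,-1], "delta_pos": [[0,-15,0],[0,-40,0],[0,-40,0],[-20,-20,20],[-30,0,30],[-30,0,30],[0,0,0],[0,0,0]], "turn": [0,0,0,0,0,0,0,0]}}

```text
clock: 24.02
tool_pos: [0.5185, 0.0159, 0.1895]
orientation: [0.466, -0.467, 0.532, -0.531]
wrist_force: [1.0, 0.8, 0.0]
finger_gap: 0.0
```

```bash
python3 look.py 16
```

```text
24.175 tcp [0.5184 0.0153 0.1896] scanner [[-52.4  17.6 189.6]] toolz yaw -0.13177435321128778 F [0.38 0.33 0.14] 0.006040781366257283
```

View pics/m16.png

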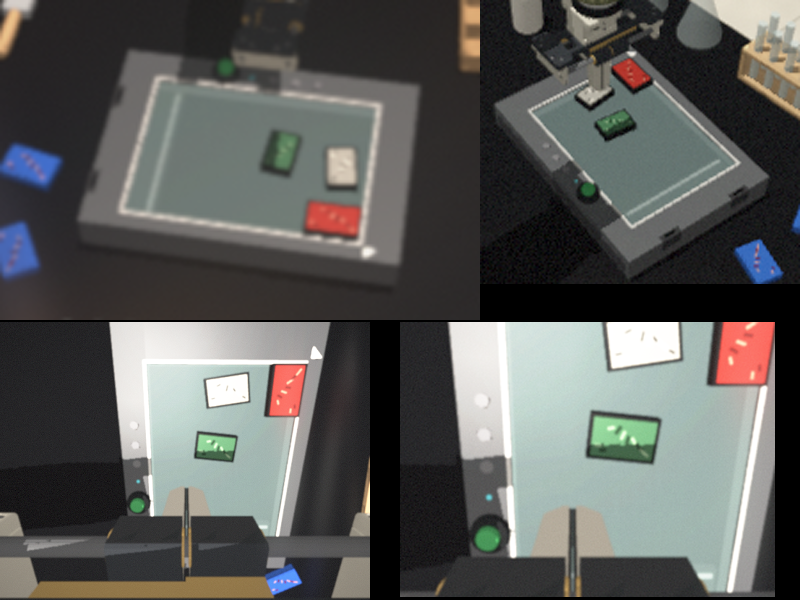

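View pics/wrist16.png

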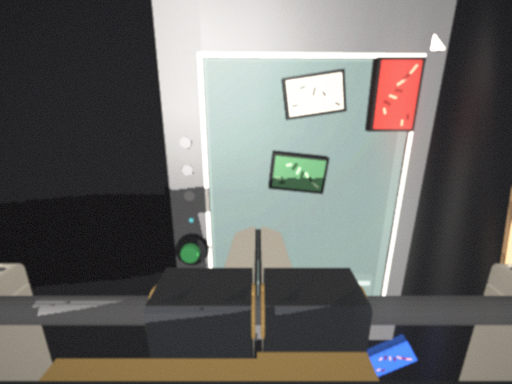

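Run:
```python
from h import *
a=load('scene6')['image'].astype(int); b=load('scene16')['image'].astype(int); z=load('scene0')['image'].astype(int)
def cen(im,f,x0,x1,y0,y1):
    s=im[y0:y1,x0:x1]; ys,xs=np.nonzero(f(s)); return (xs.mean()+x0).round(1),(ys.mean()+y0).round(1),len(xs)
for im in (z,a,b):
    print('green',cen(im,lambda s:s[...,1]-s[...,2]>25,255,285,205,240),'grey',cen(im,lambda s:s.min(-1)>130,286,300,220,235))
print(env.hand_in())
```

```text
green (np.float64(269.8), np.float64(221.0), 116) grey (np.float64(292.7), np.float64(227.1), 133)
green (np.float64(269.8), np.float64(221.0), 116) grey (np.float64(292.7), np.float64(227.1), 133)
green (np.float64(271.5), np.float64(221.0), 75) grey (np.float64(292.7), np.float64(227.1), 133)
the job is handed in; nothing more can be done
None
```

The slab is in the home corner, the scan button has been pressed and released, and the job is handed in. It took about 24 s of the 61 s allowed; no verdict was reported.

- **Push to the far bezel:** with the shut fingertips I pushed the red slab across the glass until its long edge met the far bezel, at about 7 N, still on the -y half.
- **Slide to the corner:** I slid it by its -y end along the bezel until the +y bezel stopped it, at about 18 N. The fingers were shut throughout, so the slab was never pinched or lifted.
- **Button:** I pressed it to its hard stop and then released it. The force on the fingertip peaked at 38 N there. The force during release fell steadily from 4.4 N, which fits full travel.

**Last checks**
- **Slab position:** the slab looks square and in the corner. Its gap to the far bezel measures about 1 mm more than when it was first pressed flush, against the 3 mm allowed.
- **Other slabs:** the grey slab's image position is unchanged. The green slab's measured centre shifted 1.7 px (roughly 6 mm if real) in the last picture. I put this down to the arm's shadow, because fewer of its pixels were detected and it had matched exactly before the slide and button press. I did not confirm it.
- **Bench items:** I did not measure them. The arm stayed over the scanner throughout.
- **Button up:** judged from the release force and the picture only.
- **Calibration:** the arm and camera positions disagreed by about 2 to 3 mm in x.

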